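# Find the comb gauge that fits the spindle's thread

### The job

A spindle lies in the cradle and the pitch of its thread is not known. Find which of the three comb gauges from the rack meshes with it, and leave that one seated fully home in the thread, teeth down, near the middle of the cradle and leaning flat against its sloping rest. At the end the other two gauges must stand on the rack, teeth on its ledge, and the brush and the pen in front of them must not have been shoved away.

Things in the scene. Friction and masses are not known exactly. Their poses are not given: they have to be found in the camera images.
- rack: grey steel rack, 284 (y) x 112 mm, fixed; origin on the bench under its middle, x to its back, z up. Gauges stand in a row on its ledge (square to its back), leaning back 30 degrees (top towards +x); a standing gauge's middle is at x = -2, z = 89 mm, y at first about -92, 0, 92. Behind each gauge the back is 60 mm high (along the gauge), but 22 mm in a 52 mm wide finger gap behind its middle.
- cradle: dark steel cradle, base 124 x 226 x 10 mm, fixed; origin on the bench under the spindle's middle, x to the back, y along the spindle, z up. Vee blocks with straps (tops 92 mm high, y = +-71 to 97 mm) hold the spindle. A sloping rest backs the gauge being tried: two prongs at y = +-25 to 47 mm, up to 76 mm from the spindle's axis; in the finger gap between them it reaches only 40 mm from the axis.
- spindle: steel spindle fixed in the cradle, origin on its axis 67 mm above the bench, y along it. z: the way a seated gauge stands, leaning back 30 degrees (top towards the cradle's +x); x: normal to the gauge, to the back; the rest's face is at x = 4 mm. Thread 120 mm long, single start, round, 44 mm over crests, 34 mm at groove bottoms; exactly one gauge has its pitch.
- groove (a point): groove bottom on the spindle's z axis, 17 mm from its origin (axes as the spindle): here the middle tooth of the fitting gauge goes. Fully home its tooth tips stand on the groove bottoms and its middle is at x = 0, z = 57 mm from the spindle's axis; side play is 0.5 mm. A gauge of another pitch stops on the crests, about 5 mm higher.
- gauge_a_mid (a point): middle of a steel comb gauge: plate 84 mm wide (y), 80 high (z, along its lean), 8 thick (x to the back), 0.2 kg, small hole at the top. The lower edge is a comb, 3 mm thick over the last 18 mm, tapered teeth 4 to 6 mm long, one of them at mid-width. Spacing of the teeth is 9, 12 or 15 mm: each gauge has another, which is not told. Pinch across the 8 mm, in the middle of the top 25 mm.
- gauge_b_mid (a point): middle of the second comb gauge, like the first in size and axes, its teeth spaced otherwise
- gauge_c_mid (a point): middle of the third comb gauge, like the first in size and axes, its teeth spaced otherwise
- flux_brush: bystander: flux brush, 147 mm long, lying in front of the rack
- marker: bystander: marker pen, 132 mm long, lying in front of the cradle

How it is judged:
At the end, for the whole second after the job is handed in: One gauge stands in the thread within 2 mm of fully home, within 18 mm of the middle, flat on the rest (3.5 mm, 4 degrees); the other two stand leaning on the rack's ledge (8 to 10 mm); all at rest ((((z of gauge_a_mid in the frame of spindle between 0.05 and 0.059 m and x of gauge_a_mid in the frame of spindle between -0.0035 and 0.0035 m and y of gauge_a_mid in the frame of spindle between -0.018 and 0.018 m and angle between the z axis of gauge_a_mid and the z axis of spindle, either way round below 0.07 rad and angle between the y axis of gauge_a_mid and the y axis of spindle, either way round below 0.07 rad) and (z of gauge_b_mid in the frame of rack between 0.08 and 0.096 m and x of gauge_b_mid in the frame of rack between -0.012 and 0.008 m and y of gauge_b_mid in the frame of rack between -0.12 and 0.12 m and angle between gauge_b_mid's own z axis and vertical between 0.38 and 0.67 rad and angle between the y axis of gauge_b_mid and the y axis of rack, either way round below 0.15 rad) and (z of gauge_c_mid in the frame of rack between 0.08 and 0.096 m and x of gauge_c_mid in the frame of rack between -0.012 and 0.008 m and y of gauge_c_mid in the frame of rack between -0.12 and 0.12 m and angle between gauge_c_mid's own z axis and vertical between 0.38 and 0.67 rad and angle between the y axis of gauge_c_mid and the y axis of rack, either way round below 0.15 rad)) or ((z of gauge_b_mid in the frame of spindle between 0.05 and 0.059 m and x of gauge_b_mid in the frame of spindle between -0.0035 and 0.0035 m and y of gauge_b_mid in the frame of spindle between -0.018 and 0.018 m and angle between the z axis of gauge_b_mid and the z axis of spindle, either way round below 0.07 rad and angle between the y axis of gauge_b_mid and the y axis of spindle, either way round below 0.07 rad) and (z of gauge_a_mid in the frame of rack between 0.08 and 0.096 m and x of gauge_a_mid in the frame of rack between -0.012 and 0.008 m and y of gauge_a_mid in the frame of rack between -0.12 and 0.12 m and angle between gauge_a_mid's own z axis and vertical between 0.38 and 0.67 rad and angle between the y axis of gauge_a_mid and the y axis of rack, either way round below 0.15 rad) and (z of gauge_c_mid in the frame of rack between 0.08 and 0.096 m and x of gauge_c_mid in the frame of rack between -0.012 and 0.008 m and y of gauge_c_mid in the frame of rack between -0.12 and 0.12 m and angle between gauge_c_mid's own z axis and vertical between 0.38 and 0.67 rad and angle between the y axis of gauge_c_mid and the y axis of rack, either way round below 0.15 rad)) or ((z of gauge_c_mid in the frame of spindle between 0.05 and 0.059 m and x of gauge_c_mid in the frame of spindle between -0.0035 and 0.0035 m and y of gauge_c_mid in the frame of spindle between -0.018 and 0.018 m and angle between the z axis of gauge_c_mid and the z axis of spindle, either way round below 0.07 rad and angle between the y axis of gauge_c_mid and the y axis of spindle, either way round below 0.07 rad) and (z of gauge_a_mid in the frame of rack between 0.08 and 0.096 m and x of gauge_a_mid in the frame of rack between -0.012 and 0.008 m and y of gauge_a_mid in the frame of rack between -0.12 and 0.12 m and angle between gauge_a_mid's own z axis and vertical between 0.38 and 0.67 rad and angle between the y axis of gauge_a_mid and the y axis of rack, either way round below 0.15 rad) and (z of gauge_b_mid in the frame of rack between 0.08 and 0.096 m and x of gauge_b_mid in the frame of rack between -0.012 and 0.008 m and y of gauge_b_mid in the frame of rack between -0.12 and 0.12 m and angle between gauge_b_mid's own z axis and vertical between 0.38 and 0.67 rad and angle between the y axis of gauge_b_mid and the y axis of rack, either way round below 0.15 rad)))); the robot touches nothing.
It fails at once if the flux brush or the marker pen in front of the work is moved more than 60 mm (distance of any of flux_brush, marker from where it was at the start of the episode above 0.06 m).
It also fails if it takes over 72 s, if anything falls off the work surface, if the arm or the gripper's body presses on something with over 40 N, if the wrist force passes 120 N, or if a joint passes its speed limit or range.

### The arm

A 7-joint arm with a two-finger parallel gripper is mounted at the origin on a cart in front of the work surface, level with it; the furniture and walls round the work are solid. World frame = base frame: x ahead of the robot, y to its left, z up, the work surface at z = 0. Lengths are in m, angles in rad, forces in N, time in s.
With the tool pointing down it reaches from about 0.35 to 0.9 m from the base axis. Payload 8.1 kg.
Tool frame: the origin (TCP) lies at the very end of the fingers, on their centre line; the grasp point (between the pads) lies 19 mm behind it; z points along the fingers, y is the direction in which the jaws open and shut (so a half turn about z gives the same grasp; the last joint's range is limited). The gripper opens to 92 mm and grips with 3 to 60 N. Pads are 19 mm wide; open, the fingers measure 130 mm over their backs; the gripper's body (75 mm by 190 mm) begins 47 mm behind the grasp point.
Start: joints at [-1.273, 0.434, 0.025, 1.573, -0.012, 1.134, -0.075], TCP at [0.244, 0.575, 0.227] pointing down, gripper open.
Joint ranges: [-2.62, 2.62], [-0.44, 2.09], [-1.27, 1.32], [0.08, 2.57], [-1.32, 4.46], [0.12, 2], [-2.74, 2.74]. Speed limits (rad/s): [2.22, 2.22, 3.01, 3.01, 3.14, 3.14, 3.14].

### API

Orientations are given as a rotation vector (axis times angle).
In Python, from plant import readout, capture, camera_params, ctrl gives the robot as it stands.
- The arm moves only by the tool move_arm, never from a script. Its argument "moves" is a list that holds one entry, the list of rows, each a list of 7 numbers: the shift along the world's x, y, z in mm, then the turn, a rotation vector about the world's x, y, z in degrees, then the finger opening in mm, from 0 to 91.8. A call has 1 to 20 rows; each row shifts and turns the pose as measured when the row begins; what a row does not reach is not made up. A row lasts 1/10 s, in which the tool goes at most 50 mm and 8.59 degrees, less where a joint would pass 70% of its speed; a pose out of reach is approached as far as the arm can. A call is refused whole if a number of a shift passes 50 or a number of a turn 8.59, either way. A call with a gripper value outside its range is refused whole. The fingers move at their own pace and stop on an object; the grip force is fixed at half the most. Time passes only in rows, so rows that do not move let the fingers close. It gives the time, the measured TCP pose, the force and the opening at its end, in the units of the state.
- readout.sense(): the state, without advancing time (a new reading comes with each control period).
- capture(name): name is "scene" or "top"; returns the picture (420x560x3 uint8, red, green, blue); there is no depth.
- camera_params(name): a dict with "intrinsics" (3x3 intrinsics, pixels), "D" ([k1, k2, p1, p2, k3] as OpenCV has them; the pictures are not rectified), "rvec" (rotation vector, rad) and "tvec" (3), from world to camera coordinates, as OpenCV has them. Camera axes: x right, y down, z forward; pixel columns grow to the right and rows downward; lengths in m; the calibration is good to about 2 mm. A picture is of the moment at which its call begins. camera_params takes no time and is no camera call.
- ctrl.finish_job(): hands the job in, once; it reports no verdict.
The state is a dict: "time_s": time; "joint_pos": joint angles; "joint_velocities": joint speeds; "joint_torque": joint torques, N m; "ee_pos": TCP position; "tool_rot": TCP orientation; "wrist_force": force on the tool from outside, world axes, zero at the start; "ft_torque": the same for the moment, N m; "grip_width": opening from 0.0 (shut) to 1.0 (fully open).
Only numpy, scipy, OpenCV 4.12 (cv2) and the standard library are available. Lean on these libraries where they do the work, as an engineer would, in place of code of your own. Each camera call takes 0.05 s, during which the arm holds its last target. There are 200 camera calls.

## Working session

There is one attempt and no reset: what is moved stays moved. The work goes in short steps, Python scripts to look and compute and a tool call to move; the robot and the scene stay as the last step left them, time stands still between calls to the robot, and variables do not carry over. Pictures are saved under pics/ and viewed, about 8 in all and at most 12, crops included, and the job is handed in when it is done.

Besides the shell and the picture viewer there is one more tool, called after "Call:" as name(argument=value, ...), one argument or row to a line, values as JSON. move_arm: Moves the arm, as the interface text tells. Its arguments: {"type":"object","properties":{"moves":{"type":"array","items":{"type":"array","items":{"type":"array","items":{"type":"number"}}}}},"required":["moves"]}

```bash
ls; mkdir -p pics
python3 - <<'E'
from plant import readout,capture,camera_params
import cv2,numpy as np
for n in("scene","top"):
    im=capture(n);cv2.imwrite(f"pics/{n}0.png",im[:,:,::-1])
    p=camera_params(n);R=cv2.Rodrigues(np.array(p["rvec"]))[0]
    print(n,p["intrinsics"],p["D"],"pos",-R.T@np.array(p["tvec"]).ravel(),R[2])
print(readout.sense())
E
```

```text
pics
scene [[504.20711795   0.         281.35030044]
 [  0.         504.20711795 216.92849754]
 [  0.           0.           1.        ]] [-0.18204746  0.          0.          0.          0.        ] pos [-0.33362203 -0.64605411  0.67519537] [ 0.62979073  0.58787877 -0.50770285]
top [[447.00708979   0.         282.25545576]
 [  0.         447.00708979 210.69815683]
 [  0.           0.           1.        ]] [-0.10531301  0.          0.          0.          0.        ] pos [0.2010961  0.03308915 1.04918456] [ 0.21545159 -0.00571863 -0.97649778]
{'time_s': 0.1, 'joint_pos': array([-1.2726398 ,  0.4351491 ,  0.02495669,  1.57399482, -0.01161778,
        1.13400193, -0.07507714]), 'joint_velocities': array([-0.00059679, -0.00116242,  0.00037971, -0.00438267,  0.00013598,
        0.00050403, -0.00013521]), 'joint_torque': array([ 2.46931129e-03, -6.69124246e+01,  9.87823494e-01, -3.15143824e+01,
       -6.05521398e-02,  3.74909362e-02,  1.00277398e-04]), 'ee_pos': array([0.24367812, 0.57504483, 0.22603023]), 'tool_rot': array([-6.25326897e-01, -3.07854779e+00,  2.19446451e-03]), 'wrist_force': array([ 0.01958383,  0.1563492 , -0.24968417]), 'ft_torque': array([-0.01699534, -0.01101515, -0.06896177]), 'grip_width': 0.9984250185693788}
```

View pics/scene0.png

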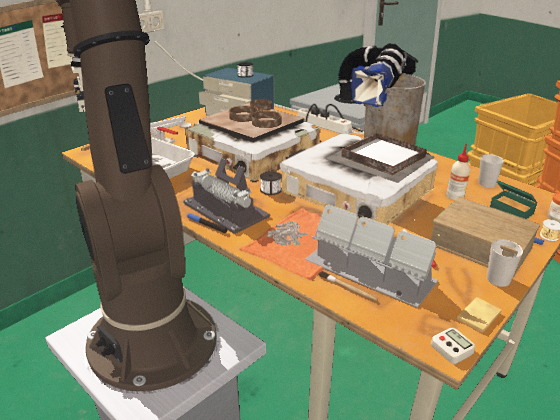

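View pics/top0.png

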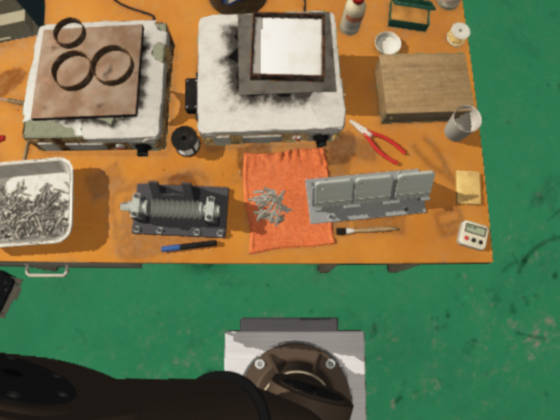

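The scene view shows the cradle at about (232,195) and the rack at about (375,250). In the top view the cradle is at (180,210) and the rack at (370,195), with the pen at (190,246) and the brush at (368,231). I'll enlarge both views next.

Run:
```python
import cv2,numpy as np
s=cv2.imread("pics/scene0.png");t=cv2.imread("pics/top0.png")
r=lambda i,k:cv2.resize(i,None,fx=k,fy=k,interpolation=cv2.INTER_CUBIC)
# scene crops: rack x305-445,y195-310 ; cradle x180-275,y150-235
a=r(s[195:310,305:445],5.6);cv2.imwrite("pics/s_rack.png",a[:600,:800])
b=r(s[145:240,178:278],4);c=r(t[160:260,115:245],3);d=r(t[155:245,300:440],3)
W=np.zeros((600,800,3),np.uint8);W[:270,:420]=d;W[280:580,:390]=c;W[:380,400:800][:, :]=0
W[:270,:420]=d;W[280:580,:390]=c
b=b[:380,:400];W[200+20:600,400:800]=b[:380] if b.shape[0]>=380 else 0
W[:270,:420]=d
cv2.imwrite("pics/mix.png",W)
```

```text
(no output)
```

View pics/s_rack.png

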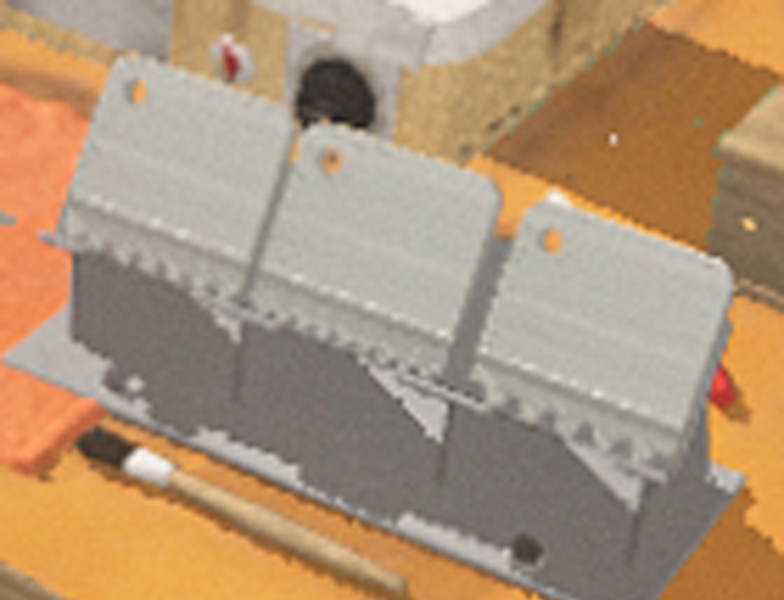

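View pics/mix.png

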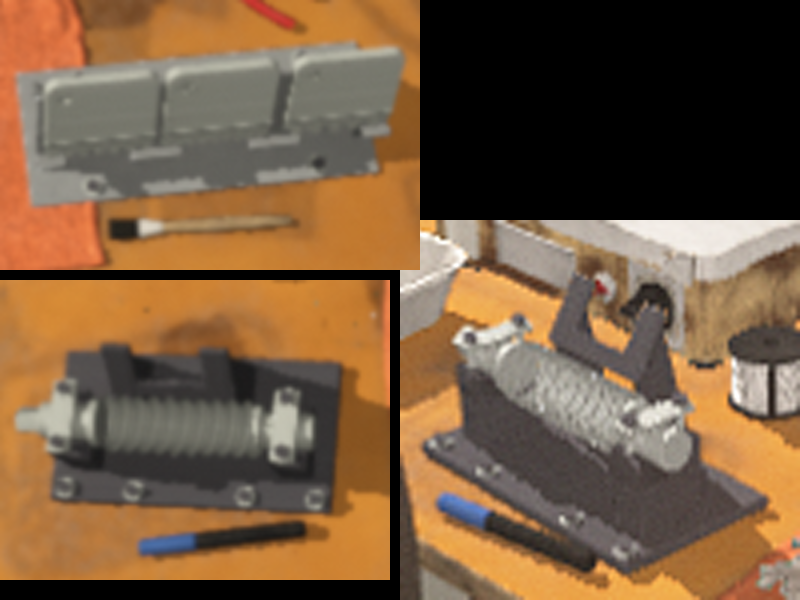

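The comb spacings look like about 12, 9 and 15 mm from left to right. The pen lies in front of the cradle and the brush in front of the rack. Next I'll measure the poses and the thread period.

```bash
cat > h.py <<'E'
import cv2,numpy as np
from plant import readout,capture,camera_params
P={n:camera_params(n) for n in("scene","top")}
def ray(n,px):
    p=P[n];K=np.array(p["intrinsics"]);D=np.array(p["D"])
    u=cv2.undistortPoints(np.array([[px]],float),K,D)[0,0]
    R=cv2.Rodrigues(np.array(p["rvec"]))[0]
    return -R.T@np.array(p["tvec"]).ravel(),R.T@np.array([u[0],u[1],1.])
def onz(n,px,z):
    o,d=ray(n,px);return o+d*(z-o[2])/d[2]
def onplane(n,px,p0,nv):
    o,d=ray(n,px);return o+d*(nv@(p0-o))/(nv@d)
def two(ps,pt):
    o1,d1=ray("scene",ps);o2,d2=ray("top",pt)
    A=np.c_[d1,-d2];t=np.linalg.lstsq(A,o2-o1,rcond=None)[0]
    a=o1+d1*t[0];b=o2+d2*t[1];return (a+b)/2,np.linalg.norm(a-b)
def proj(n,X):
    p=P[n];return cv2.projectPoints(np.atleast_2d(np.array(X,float)),np.array(p["rvec"]),np.array(p["tvec"]),np.array(p["intrinsics"]),np.array(p["D"]))[0][:,0]
def img(n): return cv2.imread(f"pics/{n}0.png")
E
python3 - <<'E'
from h import *
np.set_printoptions(precision=4,suppress=True)
f=lambda x,y,o,k=3:(o[0]+(x+.5)/k-.5,o[1]+(y+.5)/k-.5)
R=[f(*q,(300,155)) for q in[(18,75),(32,205),(380,172)]]
print("rack base (z=.004)",*[onz("top",q,.004) for q in R],sep="\n")
C=[f(*q,(115,160)) for q in[(52,220),(333,232),(340,85),(68,72)]]
print("cradle base",*[onz("top",q,.010) for q in C],sep="\n")
S=lambda x,y:f(x,y,(305,195),5.6)
# gauge holes two views
for nm,s,t in [("L",(136,92),(67,101)),("M",(330,160),(190,86)),("R",(551,240),(312,74))]:
    print("hole",nm,two(S(*s),f(*t,(300,155))))
# gauge bottom corners scene/top top corners
for nm,s,t in [("L tl",(120,58),(48,86)),("L tr",(292,105),(156,70)),("M tr",(495,182),(277,58)),("R tr",(730,262),(402,48))]:
    print("corner",nm,two(S(*s),f(*t,(300,155))))
# vee strap tops: scene crop 4x at (178,145), mix offset (400,220)
Q=lambda x,y:f(x-400,y-220,(178,145),4)
for nm,s,t in [("prongL top",(582,278),(118,68)),("prongR top",(650,310),(217,70))]:
    print(nm,two(Q(*s),f(*t,(115,160))))
E
```

```text
rack base (z=.004)
[ 0.5092 -0.03    0.004 ]
[ 0.4018 -0.0399  0.004 ]
[ 0.429  -0.3224  0.004 ]
cradle base
[0.3755 0.3845 0.01  ]
[0.3668 0.1602 0.01  ]
[0.4862 0.1578 0.01  ]
[0.4973 0.3802 0.01  ]
hole L (array([ 0.4558, -0.0573,  0.1144]), np.float64(0.003658213399882516))
hole M (array([ 0.4662, -0.1461,  0.1152]), np.float64(0.006284594145671177))
hole R (array([ 0.4771, -0.2378,  0.1133]), np.float64(0.004252980845244103))
corner L tl (array([ 0.4645, -0.0427,  0.121 ]), np.float64(0.00516217761631579))
corner L tr (array([ 0.4753, -0.1201,  0.1254]), np.float64(0.005683538820990416))
corner M tr (array([ 0.485 , -0.2086,  0.1233]), np.float64(0.007279473835643965))
corner R tr (array([ 0.4938, -0.3026,  0.1244]), np.float64(0.005085304725264913))
prongL top (array([0.4638, 0.3064, 0.1281]), np.float64(0.006905160872477401))
prongR top (array([0.4613, 0.2352, 0.1281]), np.float64(0.009274870572451549))
```

```bash
cat >> h.py <<'E'
def frame(o,yaw):
    c,s=np.cos(np.radians(yaw)),np.sin(np.radians(yaw))
    return np.array(o,float),np.array([[c,-s,0],[s,c,0],[0,0,1]])
RO,RR=frame((.4711,-.1758,0),5.4); CO,CR=frame((.4315,.2707,0),-2.1)
LX=np.array([np.cos(np.pi/6),0,-.5]);LZ=np.array([.5,0,np.cos(np.pi/6)])
def rect(n,im,O,R,x0,lean,ys,vs):
    """sample plane: local origin x0, v along lean"""
    Y,V=np.meshgrid(ys,vs);L=np.array(x0)+V[...,None]*lean+Y[...,None]*np.array([0,1,0])
    p=proj(n,(O+L.reshape(-1,3)@R.T)).reshape(Y.shape+(2,)).astype(np.float32)
    return cv2.remap(im,p[...,0],p[...,1],cv2.INTER_CUBIC)
E
python3 - <<'E'
from h import *
np.set_printoptions(precision=3,suppress=True)
rows=[]
# gauges front face, y from +140 to -140 (left to right), v along lean
ys=np.arange(.14,-.14,-.00035);
for n in("scene","top"):
    rows.append(rect(n,img(n),RO,RR,np.array([-.002,0,.089])-.004*LX,LZ,ys,np.arange(.045,-.05,-.0007)))
ys2=np.arange(.09,-.09,-.000225)
for n in("scene","top"):  # horizontal plane at spindle axis height
    rows.append(rect(n,img(n),CO,CR,[0,0,.075],np.array([1,0,0]),ys2,np.arange(.05,-.05,-.0007)))
W=max(r.shape[1] for r in rows)
rows=[cv2.copyMakeBorder(r,0,4,0,W-r.shape[1],cv2.BORDER_CONSTANT) for r in rows]
o=np.vstack(rows);print(o.shape,[r.shape for r in rows]);cv2.imwrite("pics/rect.png",o)
# periodograms
def pg(sig,dy,lab):
    s=sig-np.polyval(np.polyfit(np.arange(len(sig)),sig,3),np.arange(len(sig)));s*=np.hanning(len(s))
    y=np.arange(len(s))*dy
    per=[8,9,10,11,12,13,14,15,16]
    print(lab,{p:round(float(abs((s*np.exp(2j*np.pi*y/(p/1000))).sum()))) for p in per})
for n in("scene","top"):
  for x in(-.01,-.005,0,.005,.01):
    yy=np.arange(.045,-.045,-.0005)
    g=cv2.cvtColor(rect(n,img(n),CO,CR,[x,0,.067+np.sqrt(.021**2-x*x)],LX,yy,[0.,1e-4]),6)[0].astype(float)
    pg(g,.0005,f"thr {n} {x}")
for c in(.094,.002,-.092):
  for v in(-.036,-.0375,-.039):
    yy=np.arange(c+.036,c-.036,-.0005)
    g=cv2.cvtColor(rect("scene",img("scene"),RO,RR,np.array([-.002,0,.089])-.0015*LX,LZ,yy,[v,v+1e-4]),6)[0].astype(float)
    pg(g,.0005,f"gauge {c} {v}")
E
```

```text
(574, 801, 3) [(140, 801, 3), (140, 801, 3), (147, 801, 3), (147, 801, 3)]
thr scene -0.01 {8: 143, 9: 50, 10: 182, 11: 292, 12: 303, 13: 232, 14: 152, 15: 131, 16: 153}
thr scene -0.005 {8: 59, 9: 236, 10: 247, 11: 209, 12: 182, 13: 252, 14: 320, 15: 341, 16: 331}
thr scene 0 {8: 303, 9: 274, 10: 177, 11: 280, 12: 244, 13: 281, 14: 352, 15: 360, 16: 347}
thr scene 0.005 {8: 158, 9: 36, 10: 102, 11: 136, 12: 132, 13: 129, 14: 131, 15: 138, 16: 156}
thr scene 0.01 {8: 124, 9: 126, 10: 31, 11: 22, 12: 36, 13: 42, 14: 50, 15: 58, 16: 67}
thr top -0.01 {8: 7, 9: 16, 10: 70, 11: 139, 12: 135, 13: 84, 14: 40, 15: 23, 16: 19}
thr top -0.005 {8: 5, 9: 18, 10: 64, 11: 133, 12: 127, 13: 73, 14: 25, 15: 11, 16: 17}
thr top 0 {8: 3, 9: 4, 10: 77, 11: 194, 12: 197, 13: 119, 14: 43, 15: 3, 16: 8}
thr top 0.005 {8: 4, 9: 25, 10: 88, 11: 302, 12: 361, 13: 271, 14: 150, 15: 68, 16: 43}
thr top 0.01 {8: 8, 9: 12, 10: 63, 11: 155, 12: 184, 13: 154, 14: 120, 15: 104, 16: 95}
gauge 0.094 -0.036 {8: 35, 9: 44, 10: 45, 11: 55, 12: 44, 13: 25, 14: 16, 15: 18, 16: 19}
gauge 0.094 -0.0375 {8: 26, 9: 95, 10: 84, 11: 39, 12: 35, 13: 58, 14: 73, 15: 74, 16: 64}
gauge 0.094 -0.039 {8: 15, 9: 83, 10: 112, 11: 93, 12: 78, 13: 76, 14: 75, 15: 68, 16: 56}
gauge 0.002 -0.036 {8: 44, 9: 43, 10: 48, 11: 52, 12: 41, 13: 34, 14: 20, 15: 6, 16: 31}
gauge 0.002 -0.0375 {8: 25, 9: 19, 10: 65, 11: 65, 12: 30, 13: 4, 14: 3, 15: 10, 16: 30}
gauge 0.002 -0.039 {8: 61, 9: 118, 10: 122, 11: 81, 12: 27, 13: 14, 14: 38, 15: 57, 16: 73}
gauge -0.092 -0.036 {8: 42, 9: 8, 10: 26, 11: 47, 12: 72, 13: 90, 14: 94, 15: 87, 16: 73}
gauge -0.092 -0.0375 {8: 92, 9: 20, 10: 95, 11: 109, 12: 85, 13: 76, 14: 86, 15: 96, 16: 100}
gauge -0.092 -0.039 {8: 198, 9: 62, 10: 79, 11: 79, 12: 117, 13: 219, 14: 288, 15: 307, 16: 287}
```

View pics/rect.png

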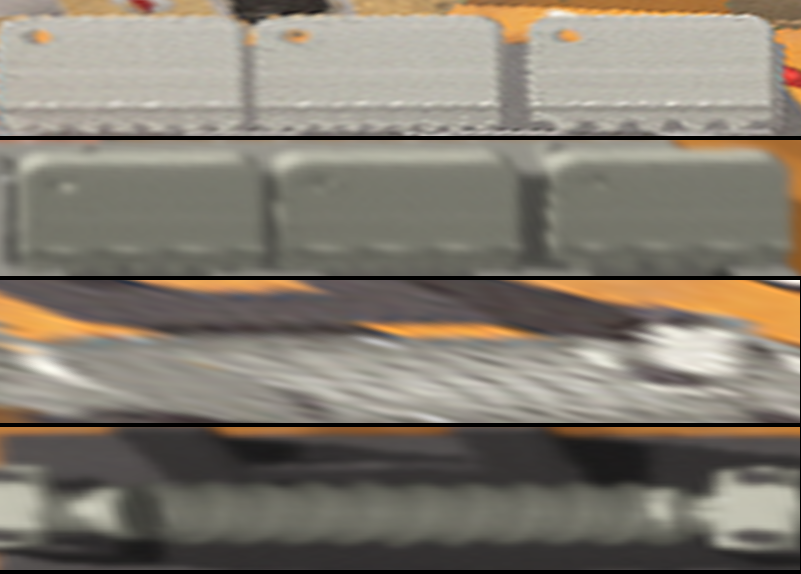

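Thread period in the top view is 12 mm. The right-hand comb is clearly 15 mm. The two cameras disagree by a few mm, so I'll compare them on known corners and measure the left and middle combs along the tooth row in raw pixels.

Run:
```python
from h import *
np.set_printoptions(precision=4,suppress=True)
f=lambda x,y,o,k:(o[0]+(x+.5)/k-.5,o[1]+(y+.5)/k-.5)
print("rack FL scene",onz("scene",f(3,357,(305,195),5.6),.004),"BR",onz("scene",f(742,480,(305,195),5.6),.004))
print("pred BR from top",RO+RR@[.056,-.142,.004])
Q=lambda x,y:f(x-400,y-220,(178,145),4)
for nm,s in[("FL",(425,445)),("FR",(632,567)),("BR",(768,497))]: print("cradle",nm,onz("scene",Q(*s),.010))
# pen & brush ends: brush top view, pen
print("brush",*[onz("top",f(x,y,(300,155),3),.005) for x,y in[(108,230),(297,221)]])
print("pen",*[onz("top",f(x,y-280,(115,160),3),.005) for x,y in[(140,547),(306,529)]])
# comb strip of scene, upscaled: raw crops of left and middle
s=img("scene")
a=cv2.resize(s[225:262,312:352],None,fx=14,fy=14,interpolation=cv2.INTER_CUBIC)
b=cv2.resize(s[238:275,348:392],None,fx=14,fy=14,interpolation=cv2.INTER_CUBIC)
o=np.zeros((600,800,3),np.uint8);a=cv2.resize(a,(400,370));b=cv2.resize(b,(400*44//40-40,370))
o[:370,:400]=a;o[:370,400:800]=b[:,:400]
h=np.vstack([rect("scene",s,RO,RR,np.array([-.002,0,.089])-.0015*LX,LZ,np.arange(c+.044,c-.044,-.00011),np.arange(-.026,-.05,-.00022)) for c in(.097,.008)])
h=h[:220];o[375:375+h.shape[0],:800]=h[:, :800];cv2.imwrite("pics/comb.png",o)
```

```text
rack FL scene [ 0.399  -0.0372  0.004 ] BR [ 0.5324 -0.3065  0.004 ]
pred BR from top [ 0.5402 -0.3119  0.004 ]
cradle FL [0.3712 0.3808 0.01  ]
cradle FR [0.3624 0.1588 0.01  ]
cradle BR [0.482  0.1574 0.01  ]
brush [ 0.3815 -0.0998  0.005 ] [ 0.3887 -0.2516  0.005 ]
pen [0.3391 0.3129 0.005 ] [0.354  0.1817 0.005 ]
```

View pics/comb.png

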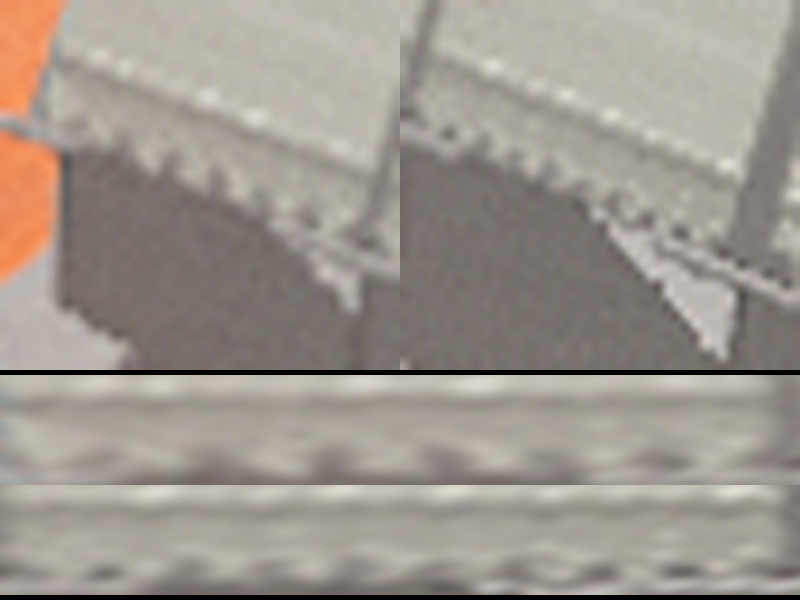

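The left comb has gaps at 205, 330, 435, 550 and 660 px, which is about 12 mm. The middle one has gaps every 82 px or so, about 9 mm. The thread is 12 mm, so I'll take the left gauge. I'll check the furniture clearance behind it and plan the approach.

Run:
```python
from h import *
from scipy.spatial.transform import Rotation as Ro
np.set_printoptions(precision=4,suppress=True)
# front edges, top view: bottom (z=0) 
for px in[(25,150),(160,155),(200,143),(335,147)]: print("box bottom",px,onz("top",px,0.))
# right box, top front edge both views: left top corner scene ~(283,168)->top(199,127); right-front corner scene (375,207)->top (337,127)
for s,t in[((283,172),(199,130)),((376,195),(340,125))]: print("box top",two(s,t))
print("spool",two((270,176),(185,132)))
S=readout.sense();R0=Ro.from_rotvec(S["tool_rot"]).as_matrix();print("tool now\n",R0)
def goal(O,yaw,local_mid):
    c,s=np.cos(yaw),np.sin(yaw);R=np.array([[c,-s,0],[s,c,0],[0,0,1]])
    gx,gz=R@LX,R@LZ;mid=np.array(O)+R@local_mid
    for sg in(1,-1):
        T=np.c_[np.cross(sg*gx,-gz),sg*gx,-gz]
        rv=Ro.from_matrix(T@R0.T).as_rotvec(degrees=True)
        print(sg,"tcp(v=+28 grasp)",mid+gz*.028-gz*.019,"turn world deg",rv,"|",np.linalg.norm(rv))
print("rack L");goal((.4686,-.1735,0),np.radians(5.4),np.array([-.002,.092,.089]))
print("cradle");goal((.4295,.2695,.067),np.radians(-2.1),.057*LZ)
```

```text
box bottom (25, 150) [0.5916 0.6893 0.    ]
box bottom (160, 155) [0.5743 0.3317 0.    ]
box bottom (200, 143) [0.6055 0.2326 0.    ]
box bottom (335, 147) [ 0.5954 -0.1045  0.    ]
box top (array([0.611 , 0.2258, 0.0651]), np.float64(0.005452140463406006))
box top (array([ 0.5976, -0.096 ,  0.1168]), np.float64(0.01628531739765864))
spool (array([0.6114, 0.2686, 0.0396]), np.float64(0.018458139980316444))
tool now
 [[-0.9208  0.3902 -0.0005]
 [ 0.3902  0.9208 -0.0013]
 [-0.0001 -0.0014 -1.    ]]
rack L
1 tcp(v=+28 grasp) [ 0.4624 -0.0817  0.0968] turn world deg [-18.5383  25.3231 -60.1751] | 67.86732251445103
-1 tcp(v=+28 grasp) [ 0.4624 -0.0817  0.0968] turn world deg [ 29.0716  21.3    115.1868] | 120.69319185465976
cradle
1 tcp(v=+28 grasp) [0.4625 0.2683 0.1242] turn world deg [-17.0539  26.8138 -67.4802] | 74.58817542359454
-1 tcp(v=+28 grasp) [0.4625 0.2683 0.1242] turn world deg [ 29.7145  18.9151 107.9472] | 113.5487720741121
```

Call:
move_arm(
  moves=[
    [[0, 0, 40, -1.85, 2.53, -6.02, 40], [0, -20, 40, -1.85, 2.53, -6.02, 40], [10, -40, 0, -1.85, 2.53, -6.02, 40], [16, -40, 0, -1.85, 2.53, -6.02, 40], [16, -40, 0, -1.85, 2.53, -6.02, 40], [16, -40, 0, -1.85, 2.53, -6.02, 40], [16, -40, 0, -1.85, 2.53, -6.02, 40], [16, -40, 0, -1.85, 2.53, -6.02, 40], [16, -40, 0, -1.85, 2.53, -6.02, 40], [16, -40, 0, -1.85, 2.53, -6.02, 40], [16, -40, 0, 0, 0, 0, 40], [16, -40, 0, 0, 0, 0, 40], [16, -40, 0, 0, 0, 0, 40], [16, -40, 0, 0, 0, 0, 40], [16, -40, 0, 0, 0, 0, 40], [16, -40, 0, 0, 0, 0, 40], [16, -40, 0, 0, 0, 0, 40]],
  ],
)

```text
time_s: 1.8
ee_pos: [0.473, -0.0665, 0.3029]
tool_rot: [-1.853, -1.971, 0.564]
wrist_force: [0.5, 0.4, 0.3]
grip_width: 0.437
```

```bash
cat >> h.py <<'E'
from scipy.spatial.transform import Rotation as Ro
def want(yaw):
    c,s=np.cos(np.radians(yaw)),np.sin(np.radians(yaw));R=np.array([[c,-s,0],[s,c,0],[0,0,1]])
    gx,gz=R@LX,R@LZ;return np.c_[np.cross(gx,-gz),gx,-gz]
def todo(tcp,yaw):
    S=readout.sense();R0=Ro.from_rotvec(S["tool_rot"]).as_matrix()
    np.set_printoptions(precision=2,suppress=True)
    print("t",round(S["time_s"],2),"tcp",S["ee_pos"]*1e3,"shift mm",(np.array(tcp)-S["ee_pos"])*1e3,"turn deg",Ro.from_matrix(want(yaw)@R0.T).as_rotvec(degrees=True),"F",S["wrist_force"],"grip",round(S["grip_width"]*91.8,1),"q",S["joint_pos"])
E
python3 -c "
from h import *
todo((.51,-.077,.185),5.4)"
```

```text
t 1.8 tcp [473.03 -66.47 302.89] shift mm [  36.97  -10.53 -117.89] turn deg [ 0.2  -1.88  1.83] F [0.53 0.37 0.28] grip 40.1 q [-0.3   0.52  0.48  1.45 -0.1   1.77  0.26]
```

Call:
move_arm(
  moves=[
    [[20, -5, -30, 0.2, -1.88, 1.83, 40], [17, -5, -30, 0, 0, 0, 40], [0, 0, -30, 0, 0, 0, 40], [0, 0, -28, 0, 0, 0, 40], [0, 0, 0, 0, 0, 0, 40], [0, 0, 0, 0, 0, 0, 40]],
  ],
)

```text
time_s: 2.4
ee_pos: [0.5115, -0.0861, 0.1802]
tool_rot: [-1.856, -2.015, 0.545]
wrist_force: [-0.4, 0.8, -0.2]
grip_width: 0.434
```

Run:
```python
from h import *
todo((.51,-.077,.185),5.4)
S=readout.sense();X=S["ee_pos"];T=Ro.from_rotvec(S["tool_rot"]).as_matrix()
ims={n:capture(n) for n in P}
r=lambda i,k:cv2.resize(i,None,fx=k,fy=k,interpolation=cv2.INTER_CUBIC)
for n in P: print(n,"tcp px",proj(n,X),"finger tips",proj(n,[X+T[:,1]*.02,X-T[:,1]*.02]));cv2.imwrite(f"pics/{n}1.png",ims[n][:,:,::-1])
a=r(ims["scene"][150:290,290:430],4)[:,:,::-1];b=r(ims["top"][130:230,290:350+40],4)[:,:,::-1]
o=np.zeros((600,800,3),np.uint8);o[:560,:560]=a;o2=r(ims["top"][140:230,295:375],2.9)[:,:,::-1];o[:o2.shape[0],565:565+o2.shape[1]]=o2
cv2.imwrite("pics/app.png",o)
```

```text
t 2.4 tcp [511.52 -86.09 180.25] shift mm [-1.52  9.09  4.75] turn deg [0.3  0.05 0.6 ] F [-0.39  0.83 -0.17] grip 39.9 q [-0.25  0.66  0.45  1.51 -0.13  1.54  0.31]
scene tcp px [[356.82 180.35]] finger tips [[360.45 181.67]
 [353.07 178.99]]
top tcp px [[337.75 154.41]] finger tips [[336.24 148.19]
 [339.31 160.81]]
```

View pics/app.png

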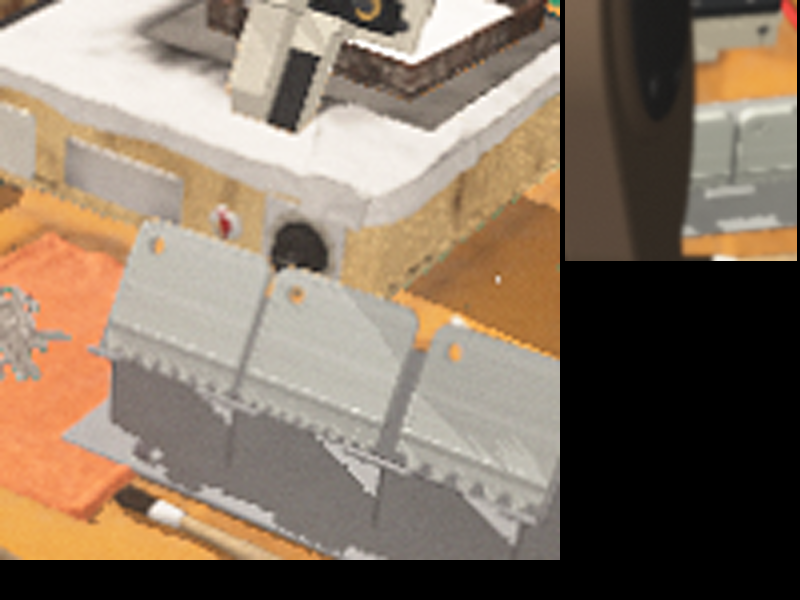

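Run:
```python
from h import *
np.set_printoptions(precision=4,suppress=True)
f=lambda x,y:(290+(x+.5)/4-.5,150+(y+.5)/4-.5)
for nm,p in(("L",(207,246)),("M",(348,293)),("R",(0,0))):
    if nm!="R":
        q=onz("scene",f(*p),.1236);print(nm,"top centre",q)
        l=RR.T@(q-np.array([.4686,-.1735,0]));print(" in rack(avg)",l, "expect x .018")
f=lambda x,y:(300+(x+.5)/3-.5,155+(y+.5)/3-.5)
q=onz("top",f(102,78),.1236);print("top view L",q,RR.T@(q-np.array([.4686,-.1735,0])))
```

```text
L top centre [ 0.4594 -0.0867  0.1236]
 in rack(avg) [-0.001   0.0872  0.1236] expect x .018
M top centre [ 0.4709 -0.1723  0.1236]
 in rack(avg) [0.0024 0.001  0.1236] expect x .018
top view L [ 0.4719 -0.0833  0.1236] [0.0117 0.0895 0.1236]
```

Call:
move_arm(
  moves=[
    [[-10, 0.5, -16, 0.3, 0, 0.6, 40], [-10, 0.5, -16, 0, 0, 0, 40], [-10, 0.5, -16, 0, 0, 0, 40], [-8, 0.5, -14, 0, 0, 0, 40], [-5, 0, -8, 0, 0, 0, 40], [0, 0, 0, 0, 0, 0, 40], [0, 0, 0, 0, 0, 0, 40]],
  ],
)

```text
time_s: 3.2
ee_pos: [0.4734, -0.0837, 0.1178]
tool_rot: [-1.852, -2.041, 0.526]
wrist_force: [0.6, -0.1, -0.0]
grip_width: 0.435
```

```bash
python3 -c "
from h import *
todo((.4609,-.0837,.0968),5.4)"
```

```text
t 3.2 tcp [473.44 -83.73 117.81] shift mm [-12.54   0.03 -21.01] turn deg [-0.05  1.12 -0.17] F [ 0.6  -0.11 -0.04] grip 40.0 q [-0.26  0.66  0.43  1.68 -0.14  1.35  0.32]
```

Call:
move_arm(
  moves=[
    [[-5, 0, -8, 0, 1.1, 0, 40], [-5, 0, -8, 0, 0, 0, 40], [-3, 0, -5, 0, 0, 0, 40], [0, 0, 0, 0, 0, 0, 40], [0, 0, 0, 0, 0, 0, 40]],
  ],
)

```text
time_s: 3.7
ee_pos: [0.461, -0.084, 0.0962]
tool_rot: [-1.84, -2.029, 0.542]
wrist_force: [-0.2, 0.3, -0.8]
grip_width: 0.436
```

Run:
```python
from h import *
todo((.4609,-.0837,.0968),5.4)
a=capture("scene")[150:290,290:430,::-1];cv2.imwrite("pics/app2.png",cv2.resize(a,None,fx=4,fy=4,interpolation=cv2.INTER_CUBIC))
```

```text
t 3.7 tcp [460.97 -83.99  96.16] shift mm [-0.07  0.29  0.64] turn deg [-0.04  0.07 -0.19] F [-0.23  0.27 -0.81] grip 40.0 q [-0.26  0.69  0.43  1.71 -0.15  1.31  0.33]
```

View pics/app2.png

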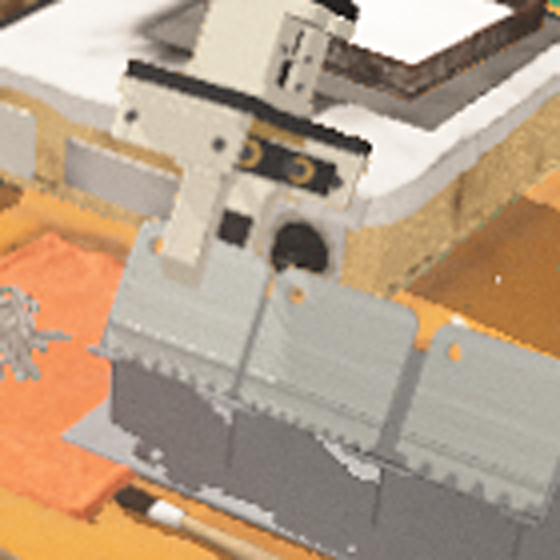

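The fingers straddle the left gauge, with the front finger at about (185,260) on its middle. Closing.

Call:
move_arm(
  moves=[
    [[0, 0, 0, 0, 0, 0, 0], [0, 0, 0, 0, 0, 0, 0], [0, 0, 0, 0, 0, 0, 0], [0, 0, 0, 0, 0, 0, 0], [0, 0, 0, 0, 0, 0, 0], [0, 0, 0, 0, 0, 0, 0], [0, 0, 0, 0, 0, 0, 0], [0, 0, 0, 0, 0, 0, 0]],
  ],
)

```text
time_s: 4.55
ee_pos: [0.457, -0.0846, 0.099]
tool_rot: [-1.836, -2.022, 0.548]
wrist_force: [-1.3, 0.3, 1.3]
grip_width: 0.087
```

```bash
python3 -c "
from h import *
todo((.4609,-.0837,.0968),5.4)"
```

```text
t 4.55 tcp [457.02 -84.56  99.04] shift mm [ 3.88  0.86 -2.24] turn deg [-0.05 -0.42 -0.08] F [-1.28  0.34  1.32] grip 8.0 q [-0.26  0.68  0.43  1.72 -0.14  1.32  0.33]
```

Call:
move_arm(
  moves=[
    [[4, 0.4, 7, 0, 0, 0, 0], [8, 0.7, 14, 0, 0, 0, 0], [12, 1, 21, 0, 0, 0, 0], [14, 1, 25, 0, 0, 0, 0], [10, 1, 30, 0, 0, 0, 0], [0, 10, 30, 0, 0, 0, 0], [0, 30, 20, 0, 0, -1, 0], [0, 40, 0, 0, 0, -1, 0], [0, 40, 0, 0, 0, -1, 0], [0, 40, 0, 0, 0, -1, 0], [0, 40, 0, 0, 0, -1, 0], [0, 40, 0, 0, 0, -1, 0], [0, 40, 0, 0, 0, -1, 0], [0, 30, 0, 0, 0, -0.5, 0], [0, 20, 0, 0, 0, 0, 0], [0, 0, 0, 0, 0, 0, 0]],
  ],
)

```text
time_s: 6.15
ee_pos: [0.5089, 0.2636, 0.2568]
tool_rot: [-1.962, -1.884, 0.503]
wrist_force: [-0.1, 1.2, -2.4]
grip_width: 0.085
```

```bash
python3 -c "
from h import *
todo((.4802-.007,.2683,.1696+.004),-2.1)"
```

```text
t 6.15 tcp [508.86 263.56 256.79] shift mm [-35.66   4.74 -83.19] turn deg [-0.03  0.08  0.24] F [-0.1   1.18 -2.37] grip 7.8 q [-0.65  0.66  0.41  1.29 -0.4   1.75 -0.26]
```

Call:
move_arm(
  moves=[
    [[-15, 2, -21, 0, 0, 0.2, 0], [-12, 2, -21, 0, 0, 0, 0], [-9, 1, -21, 0, 0, 0, 0], [0, 0, -18, 0, 0, 0, 0], [0, 0, 0, 0, 0, 0, 0], [0, 0, 0, 0, 0, 0, 0]],
  ],
)

```text
time_s: 6.75
ee_pos: [0.4738, 0.2666, 0.175]
tool_rot: [-1.963, -1.892, 0.502]
wrist_force: [-0.5, 0.7, -2.5]
grip_width: 0.086
```

Run:
```python
from h import *
todo((.4802-.007,.2683,.1696+.004),-2.1)
a=capture("scene")[90:240,170:290,::-1];b=capture("top")[150:250,115:245,::-1]
A=cv2.resize(a,None,fx=4,fy=4,interpolation=cv2.INTER_CUBIC);B=cv2.resize(b,None,fx=2.4,fy=2.4,interpolation=cv2.INTER_CUBIC)
o=np.zeros((600,800,3),np.uint8);o[:600,:480]=A;o[:240,485:797]=B;cv2.imwrite("pics/cr.png",o)
```

```text
t 6.75 tcp [473.81 266.61 174.97] shift mm [-0.61  1.69 -1.37] turn deg [ 0.1   0.36 -0.02] F [-0.49  0.72 -2.55] grip 7.9 q [-0.68  0.67  0.39  1.48 -0.41  1.54 -0.23]
```

View pics/cr.png

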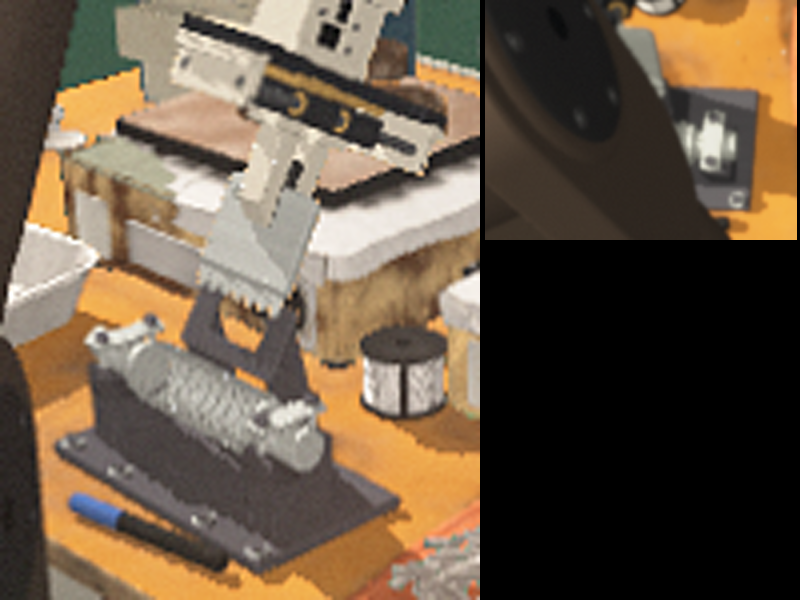

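The gauge is held square above the spindle and centred over the prongs, with coarse teeth visible at (245,295). Descending.

Call:
move_arm(
  moves=[
    [[-4.5, 1, -8, 0, 0.3, 0, 0], [-4.5, 1, -8, 0, 0, 0, 0], [-4.5, 0.5, -8, 0, 0, 0, 0], [-4.5, 0, -8, 0, 0, 0, 0], [-1.5, 0, -2.5, 0, 0, 0, 0], [0, 0, 0, 0, 0, 0, 0], [0, 0, 0, 0, 0, 0, 0]],
  ],
)

```text
time_s: 7.55
ee_pos: [0.4536, 0.2694, 0.1392]
tool_rot: [-1.961, -1.89, 0.503]
wrist_force: [0.8, 0.6, -2.8]
grip_width: 0.085
```

```bash
python3 -c "
from h import *
todo((.4552,.2692,.1263),-2.1)"
```

```text
t 7.55 tcp [453.62 269.43 139.16] shift mm [  1.58  -0.23 -12.86] turn deg [ 0.02  0.21 -0.01] F [ 0.83  0.63 -2.83] grip 7.8 q [-0.7   0.68  0.38  1.56 -0.42  1.46 -0.22]
```

Call:
move_arm(
  moves=[
    [[1.8, 0, -1, 0, 0.2, 0, 0], [1.8, 0, -1, 0, 0, 0, 0], [1.8, 0, -1, 0, 0, 0, 0], [0.9, 0, -0.5, 0, 0, 0, 0], [0, 0, 0, 0, 0, 0, 0]],
  ],
)

```text
time_s: 8.05
ee_pos: [0.4609, 0.2695, 0.1361]
tool_rot: [-1.958, -1.888, 0.505]
wrist_force: [-1.2, -0.8, -1.5]
grip_width: 0.084
```

```bash
python3 -c "
from h import *
todo((.4552,.2692,.1263),-2.1)"
```

```text
t 8.05 tcp [460.94 269.5  136.13] shift mm [-5.74 -0.3  -9.83] turn deg [-0.02  0.    0.02] F [-1.22 -0.8  -1.52] grip 7.7 q [-0.69  0.7   0.37  1.54 -0.42  1.47 -0.21]
```

Call:
move_arm(
  moves=[
    [[0.9, 0, -0.5, 0, 0, 0, 0], [0, 0, 0, 0, 0, 0, 0]],
  ],
)

```text
time_s: 8.25
ee_pos: [0.4609, 0.2695, 0.1361]
tool_rot: [-1.957, -1.886, 0.508]
wrist_force: [-0.5, -0.0, -1.1]
grip_width: 0.086
```

Call:
move_arm(
  moves=[
    [[0.9, 0, -0.5, 0, 0, 0, 0], [0, 0, 0, 0, 0, 0, 0]],
  ],
)

```text
time_s: 8.45
ee_pos: [0.461, 0.2695, 0.136]
tool_rot: [-1.956, -1.885, 0.509]
wrist_force: [-2.2, -0.4, -1.3]
grip_width: 0.08
```

Call:
move_arm(
  moves=[
    [[0.9, 0, -0.5, 0, 0, 0, 0], [0, 0, 0, 0, 0, 0, 0]],
  ],
)

```text
time_s: 8.65
ee_pos: [0.461, 0.2696, 0.136]
tool_rot: [-1.954, -1.885, 0.511]
wrist_force: [-2.8, -0.4, -0.5]
grip_width: 0.081
```

The gauge touches the rest exactly where I estimated. Now down along the slope in small steps, watching where it stops.

Call:
move_arm(
  moves=[
    [[-1.1, 0, -1.7, 0, 0, 0, 0], [-1.1, 0, -1.7, 0, 0, 0, 0], [0, 0, 0, 0, 0, 0, 0]],
  ],
)

```text
time_s: 8.95
ee_pos: [0.4589, 0.2697, 0.1323]
tool_rot: [-1.954, -1.885, 0.51]
wrist_force: [-4.2, -0.6, 0.6]
grip_width: 0.081
```

Call:
move_arm(
  moves=[
    [[-1, 0, -1.7, 0, 0, 0, 0], [0, 0, 0, 0, 0, 0, 0]],
  ],
)

```text
time_s: 9.15
ee_pos: [0.4577, 0.2698, 0.1303]
tool_rot: [-1.954, -1.885, 0.51]
wrist_force: [-3.1, -0.5, -1.5]
grip_width: 0.087
```

Call:
move_arm(
  moves=[
    [[-1, 0, -1.7, 0, 0, 0, 0], [0, 0, 0, 0, 0, 0, 0]],
  ],
)

```text
time_s: 9.35
ee_pos: [0.4568, 0.2704, 0.1288]
tool_rot: [-1.954, -1.885, 0.508]
wrist_force: [-4.0, 0.8, -2.3]
grip_width: 0.086
```

Call:
move_arm(
  moves=[
    [[-1, 0, -1.7, 0, 0, 0, 0], [0, 0, 0, 0, 0, 0, 0]],
  ],
)

```text
time_s: 9.55
ee_pos: [0.4559, 0.2711, 0.1272]
tool_rot: [-1.953, -1.885, 0.507]
wrist_force: [-3.7, 0.7, -1.2]
grip_width: 0.088
```

Call:
move_arm(
  moves=[
    [[-1, 0, -1.7, 0, 0, 0, 0], [0, 0, 0, 0, 0, 0, 0]],
  ],
)

```text
time_s: 9.75
ee_pos: [0.4557, 0.2712, 0.1269]
tool_rot: [-1.954, -1.886, 0.504]
wrist_force: [-4.8, 0.4, -2.0]
grip_width: 0.087
```

```bash
python3 -c "
from h import *
todo((.4552,.2692,.1263),-2.1)"
```

```text
t 9.75 tcp [455.74 271.22 126.88] shift mm [-0.54 -2.02 -0.58] turn deg [-0.25 -0.17  0.  ] F [-4.82  0.38 -2.  ] grip 8.0 q [-0.69  0.7   0.37  1.56 -0.43  1.44 -0.21]
```

It stopped about 0.7 mm from the home estimate after centring itself by 1.5 mm in y. I'll press once more and nudge sideways to test the mesh.

Call:
move_arm(
  moves=[
    [[-1, 0, -1.7, 0, 0, 0, 0], [-1, 0, -1.7, 0, 0, 0, 0], [0, 0, 0, 0, 0, 0, 0]],
  ],
)

```text
time_s: 10.05
ee_pos: [0.4558, 0.2712, 0.127]
tool_rot: [-1.955, -1.887, 0.498]
wrist_force: [-4.7, 0.7, -2.0]
grip_width: 0.084
```

Call:
move_arm(
  moves=[
    [[0, 2, 0, 0, 0, 0, 0], [0, 2, 0, 0, 0, 0, 0]],
  ],
)

```text
time_s: 10.25
ee_pos: [0.4558, 0.2725, 0.1268]
tool_rot: [-1.959, -1.886, 0.502]
wrist_force: [-2.9, -6.8, 6.1]
grip_width: 0.086
```

Call:
move_arm(
  moves=[
    [[0, -2, 0, 0, 0, 0, 0], [0, -2, 0, 0, 0, 0, 0], [0, -2, 0, 0, 0, 0, 0]],
  ],
)

```text
time_s: 10.55
ee_pos: [0.4557, 0.2709, 0.1268]
tool_rot: [-1.954, -1.886, 0.496]
wrist_force: [-3.1, 5.9, 2.7]
grip_width: 0.084
```

Call:
move_arm(
  moves=[
    [[-1, 0, -1.7, 0, 0, 0, 0], [0, 0, 0, 0, 0, 0, 0]],
  ],
)

```text
time_s: 10.75
ee_pos: [0.4557, 0.2711, 0.1269]
tool_rot: [-1.954, -1.887, 0.493]
wrist_force: [-5.5, -1.2, -1.1]
grip_width: 0.089
```

Locked both ways: less than 1 mm of play with 6 N sideways, and no rise. Releasing and withdrawing along the slope.

Call:
move_arm(
  moves=[
    [[0, 0, 0, 0, 0, 0, 14], [0, 0, 0, 0, 0, 0, 25], [0, 0, 0, 0, 0, 0, 30], [0, 0, 0, 0, 0, 0, 30], [0, 0, 0, 0, 0, 0, 30]],
  ],
)

```text
time_s: 11.25
ee_pos: [0.4579, 0.271, 0.1254]
tool_rot: [-1.957, -1.89, 0.489]
wrist_force: [-0.1, 0.0, 0.4]
grip_width: 0.322
```

Call:
move_arm(
  moves=[
    [[3, 0, 5, 0, 0, 0, 30], [5, 0, 8.6, 0, 0, 0, 30], [8, 0, 14, 0, 0, 0, 30], [12, 0, 21, 0, 0, 0, 30], [12, 0, 21, 0, 0, 0, 30], [0, 0, 40, 0, 0, 0, 30], [0, -20, 40, 0, 0, 0, 30], [0, -40, 20, 0, 0, 0, 30], [-10, -40, 0, 0, 0, 0, 30], [-10, -40, 0, 0, 0, 0, 30], [-10, -40, 0, 0, 0, 0, 30], [-10, -40, 0, 0, 0, 0, 30], [0, -30, 0, 0, 0, 0, 30], [0, 0, 0, 0, 0, 0, 30], [0, 0, 0, 0, 0, 0, 30]],
  ],
)

```text
time_s: 12.75
ee_pos: [0.4601, 0.01, 0.3122]
tool_rot: [-1.967, -1.896, 0.478]
wrist_force: [-0.0, 0.3, -0.3]
grip_width: 0.329
```

Run:
```python
from h import *
todo((.4552,.2692,.1263),-2.1)
s=capture("scene")[:,:,::-1];t=capture("top")[:,:,::-1]
r=lambda i,k:cv2.resize(i,None,fx=k,fy=k,interpolation=cv2.INTER_CUBIC)
o=np.zeros((600,800,3),np.uint8);A=r(s[120:245,180:300],3.2);o[:400,:384]=A;B=r(s[180:310,300:445],2.8);o[:364,390:390+406]=B
C=r(t[155:260,110:440],1.8);o[405:405+C.shape[0],:C.shape[1]]=C;cv2.imwrite("pics/fin.png",o)
# predicted seated gauge corners vs picture (crop coords scene)
O,R=frame((.421,.2705,.067),-2.1)
X=[O+R@(np.array([0,y,0])+.097*LZ) for y in(.042,-.042)]
print("pred top corners in crop",(proj("scene",X)-[180,120])*3.2)
```

```text
t 12.75 tcp [460.11   9.99 312.23] shift mm [  -4.91  259.21 -185.93] turn deg [-0.51  1.13  0.14] F [-0.01  0.33 -0.34] grip 30.2 q [-0.4   0.45  0.48  1.51 -0.19  1.74  0.07]
pred top corners in crop [[143.82  95.6 ]
 [210.38 124.43]]
```

View pics/fin.png

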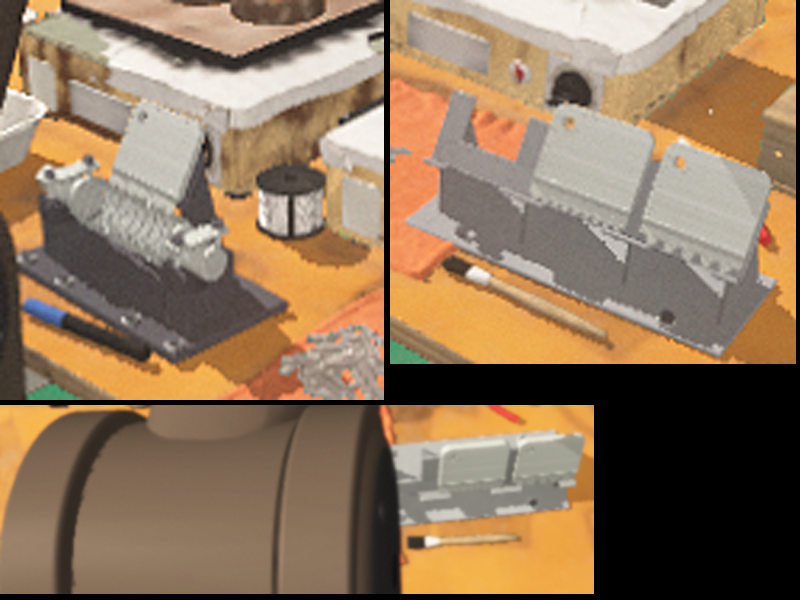

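The gauge sits in the thread against the rest, with its top corners at about (140,98) and (207,130), close to the predicted positions. The other two still stand on the rack, and the brush and pen haven't moved. Handing in.

```bash
python3 -c "
from plant import ctrl
print(ctrl.finish_job())"
```

```text
the job is handed in; nothing more can be done
None
```

I seated the left-hand gauge in the spindle's thread, where it leans on the sloping rest. The other two gauges were never touched and still stand on the rack. The job is handed in at about 13 s of the 72 s allowed; it reports no verdict.

- **Which gauge:** The thread's period in the top view came out at about 11.5–12 mm, so I took it as 12. The combs measured about 12, 9 and 15 mm from left to right. A numeric frequency check was clear only for the thread and the 15 mm comb. I told the 9 and 12 mm combs apart by the gap spacing in an enlarged view.
- **Fit:** The gauge slid down along the rest, centred itself by about 1.5 mm sideways, and stopped 0.7 mm from my estimate of fully home. A gauge of another pitch would have stopped about 5 mm higher. Pushing sideways with about 6 N each way moved it by less than 1.5 mm, and it did not rise.
- **Last picture:** With the arm clear, the gauge's top corners were within about 2 pixels of where a fully seated gauge should appear. The brush and pen looked unmoved. I judged all this from the scene camera, because the arm blocked the top camera's view of the cradle.
- **Disagreement:** The two cameras differed by up to about 6 mm, and my first estimate of the rack was about 5 mm too far back. I corrected both from contact, when gripping the gauge and when touching the rest.

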